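# Hold the recessed reset of a strip reader

## Task

The test-strip reader on the lab bench has hung and needs a reset: first pull its drawer fully open, then lift the reset stylus (the straight dark barrel with a steel pin) out of the white tool rack and reach its pin down through the small round hole in the drawer's deck to push the button beneath fully down, gently. Keep the stylus in the grip and finish while still holding the button down, with the drawer open; leave the other tools in the rack and everything else on the bench where it is.

Things in the scene. Friction and masses are not known exactly. Their poses are not given: they have to be found in the camera images.
- reader: test-strip reader, an ivory bench instrument that does not move: 240 mm deep (x), 200 wide (y). Origin: centre of its underside, on the bench. Its front looks along its own -x (at yaw 0, to the robot). The front 80 mm or so is a plinth 75 mm high with the drawer in it; behind that (own x from -30 to +120 mm) the housing is 145 mm high.
- drawer (a joint): how far the reader's drawer is out, m: 0 shut, 0.115 at its stop; it slides straight out along the reader's own -x (friction about 2.5 N, stays where left) and starts 0 to 15 mm open. Anything over 0.095 counts as fully open
- drawer_handle (a point): middle of the drawer's handle, a round aluminium bar 10 mm thick and 90 mm long, parallel to the reader's y, level, 46 mm above the bench; its centre line stands 45 mm in front of the drawer's face, with free space between bar and face. The plinth's top is 29 mm higher than the bar, the drawer face's upper edge 24 mm. Moves with the drawer; axes as the reader's
- aperture (a point): centre of the mouth of the round hole, 14 mm across, in the white deck of the drawer, level with the deck's upper side (56 mm above the bench). It lies 95 mm behind the bar's centre line (own +x) and 35 mm to the reader's own -y; inside the reader and hidden while the drawer is shut. It moves with the drawer; axes as the reader's. The deck is 4 mm thick; the button's top is 18 mm below the deck's upper side, straight under the hole
- reset (a joint): how far the recessed button (grey, 18 mm across, facing up) is pressed, m: 0 up, 0.007 fully down. Sprung: 1.8 N to start it, 6 N when fully down; springs back when released. Over 0.005 counts as down
- stylus_grip (a point): the reset stylus, at the centre of its handle: an upright straight dark-grey round barrel 16 mm across and 76 mm long (38 mm either way of this point), under it a steel collar 22 mm across and 4 mm thick, under that a steel pin 6 mm across and 50 mm long. 45 g, 130 mm long overall; z is its long axis. It hangs by its collar in one of the rack's three holes, any of them, and comes straight up
- stylus_tip (a point): lower end of the stylus's pin, 92 mm below the centre of its handle on the same axis
- rack: white tool rack, fixed, 190 mm long (own y), 70 mm wide at the foot and 50 mm at the top; origin: centre of its underside. Its top plate is 65 mm above the bench with three 9 mm holes in a row at own y -60, 0 and +60 mm, one tool in each
- rod_mid (a point): glass stirring rod hanging in the rack: thin 8 mm stem with a 20 mm ball on top, 120 mm long over all; the point lies on its axis 80 mm above its lower end. To be left in the rack
- pestle_mid (a point): small white ceramic pestle hanging in the rack: widens upwards to 30 mm, 106 mm long over all; the point lies on its axis 80 mm above its lower end. To be left in the rack
- canister: loose white strip canister with a blue cap, 42 mm across, 105 mm high; origin: centre of its underside. To be left alone
- tray: loose ivory dish, 100 x 130 x 22 mm high; origin: centre of its underside. To be left alone
- tissues: loose pack of tissues, 70 x 120 x 30 mm high; origin: centre of its underside. To be left alone
- pen: loose dark pen lying along its own x, 130 mm long, 9 mm thick; origin: under its middle. To be left alone

How it is judged:
On the way, in this order (a step that is already met when the one before it is completed fails the run):
1. the drawer is pulled open (value of joint drawer above 0.095 m), for 0.2 s.
2. the stylus is lifted clear of the rack in the grip (height (world z) of stylus_tip above 0.07 m and contact force between the fingers and stylus above 1 N), for 0.2 s.
3. the stylus, through the hole, holds the button down (value of joint reset above 0.005 m and contact force between stylus and reset above 1 N and contact force between the fingers and stylus above 1 N and horizontal distance between stylus_tip and aperture below 0.008 m and value of joint drawer above 0.095 m and angle between stylus_tip's own z axis and vertical below 0.35 rad), for 0.5 s.
At the end, for the whole second after the job is handed in: The button is at least 5 mm down of its 7 mm, pressed by the stylus's pin (over 1 N) through the hole (tip within 8 mm of the hole's axis), the stylus within 20 degrees of upright and held in the fingers, the drawer at least 95 mm out; all this still so through the last second (all of step 3); the arm keeps its last pose, push and grip.
It fails at once if the button is rammed with more than 30 N (contact force between stylus and reset above 30 N).
It fails at once if the glass rod or the pestle is knocked or carried off its place (more than 30 to 40 mm) (distance of any of rod_mid, pestle_mid from where it was at the start of the episode above 0.04 m).
It fails at once if the canister, dish, tissues or pen is knocked or carried off its place (more than 30 to 40 mm) (distance of any of canister, tray, tissues from where it was at the start of the episode above 0.03 m or distance of pen from where it was at the start of the episode above 0.04 m).
It also fails if it takes over 61 s, if anything falls off the work surface, if the arm or the gripper's body presses on something with over 40 N, if the wrist force passes 120 N, or if a joint passes its speed limit or range.

## Robot

A 6-joint arm with a two-finger parallel gripper is mounted at the origin on the work surface. World frame = base frame: x ahead of the robot, y to its left, z up, the work surface at z = 0. Lengths are in m, angles in rad, forces in N, time in s.
With the tool pointing down it reaches from about 0.375 to 0.825 m from the base axis. Payload 5.5 kg.
Tool frame: the origin (TCP) lies between the finger pads; the fingertips stand 11 mm ahead of it and the grasp point (between the pads) lies 8 mm behind it; z points along the fingers, y is the line along which they close (so a half turn about z gives the same grasp; the last joint's range is limited). The gripper opens to 85 mm and grips with 20 to 120 N. Pads are 22 mm wide; open, the fingers measure 114 mm over their backs; the gripper's body (76 mm by 85 mm) begins 54 mm behind the grasp point. The pads swing forward as they close: fully open they stand 13 mm farther back than shut.
Start: joints at [-1.237, 0.314, -0.047, 1.21, 0, 1.571], TCP at [0.197, -0.567, 0.242] pointing down, gripper open.
Joint ranges: [-2.67, 2.67], [-0.69, 1.73], [-1.03, 1.25], [-2.08, 2.16], [-1.42, 1.45], [-3.14, 3.14]. Speed limits (rad/s): [2.39, 2.39, 3.01, 3.14, 3.14, 3.14].

## Interface

Orientations are given as [roll, pitch, yaw] about the fixed x, y, z axes, in that order (R = Rz(yaw) Ry(pitch) Rx(roll)).
In Python, from cell import * gives the robot as it stands.
- The arm moves only by the tool step_arm, never from a script. Its argument "increments" is a list of rows, each a list of 2 entries, a list of its own where there are three numbers: the shift along the tool's x, y, z in mm, then the turn, a rotation vector about the tool's x, y, z in rad. A call has 1 to 12 rows; each row is the pose to reach, as a shift and turn from the pose commanded when the call began, along the tool's axes at that moment; what a row does not reach only later rows make up. A row lasts 1/8 s, in which the tool goes at most 62.5 mm and 10.7 degrees, less where a joint would pass 70% of its speed; a pose out of reach is approached as far as the arm can. A call with a gripper value outside its range is refused whole. "gripper" is the opening, from 0 (shut) to 1 (fully open), set as the call begins (left out, the last holds). The fingers move at their own pace and stop on an object; "squeeze" is the grip in N (left out, the last holds). Time passes only in rows, so rows that repeat a pose let the fingers close. It gives the time, the measured TCP pose, the force, the opening and the grip force at its end, in the units of the state.
- sense(): the state, without advancing time (a new reading comes with each control period).
- capture(name): name is "scene" or "top" or "wrist"; returns (picture, depth): 420x560x3 uint8, red, green, blue; 420x560 float32, m along the optical axis (not along the pixel's ray), 0 where there is no reading.
- camera_model(name): a dict with "fov_y" (degrees; the focal length in pixels is half the picture's height over the tangent of half this angle, whatever the lens; pixels are square), "cx", "cy" (the principal point, pixels), "R" (3x3) and "t" (3): a world point X has camera coordinates R X + t. Camera axes: x right, y down, z forward; pixel columns grow to the right and rows downward; lengths in m; the calibration is good to about 2 mm. A picture is of the moment at which its call begins: read the wrist's pose just before it. camera_model takes no time and is no camera call; for the wrist camera it gives the pose at the moment of the call.
- job_done(): hands the job in; it is judged then, once.
Trained networks look in the newest picture that a camera, given by its name, has taken for a name from the list of things; names that differ only in an ending like _2 or _b are one class to them, and where a whole thing is asked for, a point or a joint stands for the part that bears it (a point fixed in the world has none). Each returns a list of dicts, best first, with "confidence" (0 to 1); they miss things now and then, are a little off and sometimes report something else, mostly with a low value. They report only what shows in the picture. A call takes as long as a camera call.
- masks_of(name, camera): "region" (420x560 bool, what is visible of it).
- spot_point(name, camera): "point" ([x, y, z] in m, in the coordinates of the camera as it stood for that picture, good to about 4 mm: a listed point, or the origin of a listed thing).
The state is a dict: "t": time; "joint_pos": joint angles; "qd": joint speeds; "joint_efforts": joint torques, N m; "tcp_pos": TCP position; "ee_rot": TCP orientation; "force": force on the tool from outside, world axes, zero at the start; "moment": the same for the moment, N m; "opening": finger opening in m; "finger_force": force on a finger pad.
Only numpy, scipy, OpenCV 4.12 (cv2) and the standard library are available. Lean on these libraries where they do the work, as an engineer would, in place of code of your own. Each camera call takes 0.05 s, during which the arm holds its last target. There are 200 camera calls.

## Working session

There is one attempt and no reset: what is moved stays moved. The work goes in short steps, Python scripts to look and compute and a tool call to move; the robot and the scene stay as the last step left them, time stands still between calls to the robot, and variables do not carry over. Pictures are saved under pics/ and viewed, at most 10 in all, crops included, and the job is handed in when it is done.

Besides the shell and the picture viewer there is one more tool, called after ">>>" as a command line: name --argument value ..., lists and objects as JSON in quotes. step_arm: Moves the arm, as the interface text tells. Its arguments: {"type":"object","properties":{"increments":{"type":"array","items":{"type":"array"}},"gripper":{"type":"number"},"squeeze":{"type":"number"}},"required":["increments"]}

```bash
mkdir -p pics
cat > h.py <<'E'
from cell import *
import numpy as np, cv2
from scipy.spatial.transform import Rotation as Ro
def spot(n,cam):
    m=camera_model(cam); R=np.array(m["R"]);t=np.array(m["t"])
    return [(np.round(R.T@(np.array(d["point"])-t),4).tolist(),round(d["confidence"],2)) for d in spot_point(n,cam)[:2]]
def pts(cam,depth,mask=None):
    m=camera_model(cam);f=210/np.tan(np.radians(m["fov_y"])/2)
    v,u=np.mgrid[:420,:560];c=np.stack([(u-m["cx"])/f*depth,(v-m["cy"])/f*depth,depth],-1)
    w=(c-np.array(m["t"]))@np.array(m["R"])
    return w if mask is None else w[mask&(depth>0)]
def save(n,p): cv2.imwrite(f"pics/{n}.png",cv2.cvtColor(p,cv2.COLOR_RGB2BGR))
def rel(target):
    s=sense();R=Ro.from_euler('xyz',s["ee_rot"]).as_matrix()
    return np.round(1000*R.T@(np.array(target)-s["tcp_pos"]),1)
E
python3 - <<'E'
from h import *
p,d=capture("top");save("top",p)
p2,d2=capture("scene");save("sc",p2)
s=sense();print(s["t"],s["tcp_pos"],s["ee_rot"])
for n in ["reader","drawer_handle","stylus_grip","rack","rod_mid","pestle_mid","canister","tray","tissues","pen"]:
    print(n,"T",spot(n,"top"),"S",spot(n,"scene"))
cv2.imwrite("pics/both.png",cv2.resize(cv2.vconcat([cv2.imread("pics/top.png"),cv2.imread("pics/sc.png")]),(400,600)))
E
```

```text
0.1 [ 0.19641491 -0.56639957  0.24152195] [-3.14003068e+00  7.64134752e-06  3.33791237e-01]
reader T [([0.7005, 0.0934, -0.0034], 0.94)] S []
drawer_handle T [([0.5283, 0.0821, 0.0461], 0.88)] S [([0.5232, 0.0793, 0.0443], 0.65)]
stylus_grip T [([0.6748, -0.1009, 0.001], 0.66), ([0.4808, -0.3302, 0.1058], 0.52)] S []
rack T [([0.4438, -0.2164, 0.0943], 0.17)] S [([0.4626, -0.2666, -0.0084], 0.82)]
rod_mid T [([0.6992, 0.0932, -0.004], 0.64), ([0.447, -0.2164, 0.0935], 0.44)] S [([0.4486, -0.211, 0.0905], 0.48)]
pestle_mid T [([0.4623, -0.2709, -0.0006], 0.68), ([0.4605, -0.2771, 0.0967], 0.64)] S [([0.4654, -0.2664, 0.0922], 0.47)]
canister T [([0.674, -0.1033, -0.004], 0.72), ([0.4599, -0.2701, 0.0011], 0.71)] S [([0.6738, -0.1014, -0.0014], 0.7)]
tray T [([0.6906, -0.2736, -0.0019], 0.9), ([0.5265, 0.078, 0.0458], 0.57)] S [([0.691, -0.2764, 0.0002], 0.73)]
tissues T [([0.4881, 0.5466, -0.0019], 0.78)] S [([0.4841, 0.5448, 0.002], 0.87)]
pen T [([0.4589, 0.3952, -0.0032], 0.48), ([0.5245, 0.0797, 0.0425], 0.39)] S [([0.457, 0.392, -0.0041], 0.42), ([0.4846, 0.5468, -0.0007], 0.16)]
```

View pics/top.png

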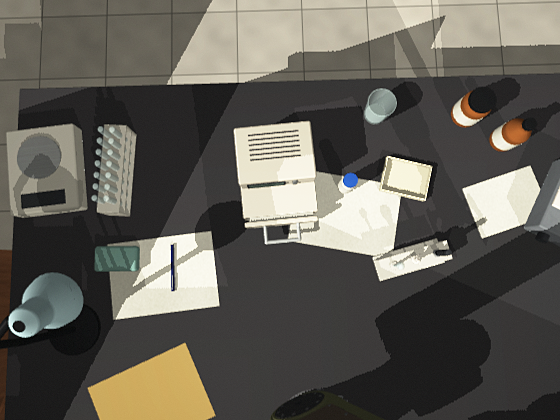

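View pics/sc.png

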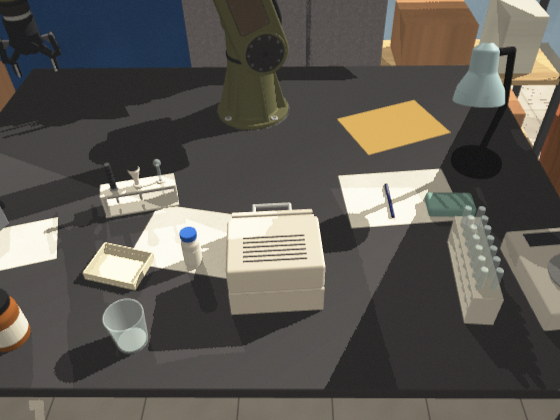

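The top view shows the reader at about (275,170), with its handle at (282,235). The rack is at (412,260), with the dark stylus barrel at its right end near (440,245). Next I'll fit the yaws from depth.

Run:
```python
from h import *
p,d=capture("top");w=pts("top",d)
x,y,z=w[...,0],w[...,1],w[...,2]
def rect(m,n):
    q=w[m][:,:2].astype(np.float32);(c,s,a)=cv2.minAreaRect(q*1000);print(n,len(q),np.round(c,1),np.round(s,1),round(a,2),q.min(0),q.max(0))
rect((abs(z-.145)<.006)&(x>.55)&(x<.9)&(y>-.05)&(y<.25),"housing")
b=(abs(z-.048)<.008)&(x>.49)&(x<.545)&(y>0)&(y<.15);rect(b,"bar+")
rect((abs(z-.065)<.004)&(x>.38)&(x<.56)&(y>-.4)&(y<-.12),"racktop")
rect((z>.075)&(z<.2)&(x>.45)&(x<.53)&(y>-.38)&(y<-.30),"sty")
print(z[(x>.45)&(x<.53)&(y>-.38)&(y<-.30)].max())
print("rel",rel([.526,.081,.19]))
```

```text
housing 4370 [743.2  95.1] [150.2 199.7] 4.05 [ 0.66296774 -0.00885288] [0.8237605  0.19848023]
bar+ 184 [529.2  79.8] [ 30.1 100.5] 0.04 [0.5141395  0.02954598] [0.5442681  0.13002017]
racktop 1070 [ 462.  -270.9] [ 50. 191.] 14.43 [ 0.41511926 -0.3675384 ] [ 0.5085361 -0.1741858]
sty 97 [ 477.2 -327.6] [14.9 14.9] 41.06 [ 0.4686494  -0.33576208] [ 0.4847252  -0.31965327]
0.14674209919658965
rel [ 523.5 -504.2   52.3]
```

>>> step_arm --increments '[[[44, -42, 0], [0, 0, -0.11]], [[87, -84, 0], [0, 0, -0.22]], [[131, -126, 0], [0, 0, -0.33]], [[174, -168, 0], [0, 0, -0.44]], [[218, -209, 0], [0, 0, -0.55]], [[262, -251, 0], [0, 0, -0.66]], [[305, -293, 0], [0, 0, -0.77]], [[349, -335, 10], [0, 0, -0.88]], [[393, -377, 20], [0, 0, -0.99]], [[436, -419, 30], [0, 0, -1.1]], [[480, -461, 40], [0, 0, -1.21]], [[523, -503, 50], [0, 0, -1.308]]]' --gripper 0.55 --squeeze 40

```text
t: 2.65
tcp_pos: [0.5268, 0.0818, 0.1922]
ee_rot: [3.141, 0.0, 1.645]
force: [1.0, -0.2, 0.3]
opening: 0.0471
finger_force: 0.0
```

Run:
```python
from h import *
p,d=capture("wrist");save("w1",p)
s=sense();print(s["t"],s["tcp_pos"],s["ee_rot"],s["opening"],s["joint_pos"])
print(spot("drawer_handle","wrist"))
for m in masks_of("drawer_handle","wrist")[:1]:
    q=pts("wrist",d,m["region"]);q=q[abs(q[:,2]-.048)<.008];print(m["confidence"],len(q),np.median(q,0),np.ptp(q,0),q.min(0),q.max(0),cv2.minAreaRect((q[:,:2]*1000).astype(np.float32)))
```

```text
2.7 [0.52926763 0.08781645 0.19082123] [ 3.13936912 -0.00485615  1.65302057] 0.04686907891856927 [ 0.16164153  0.21956726 -0.29031981  1.05830744  0.00466443  1.65022508]
[([0.5232, 0.0891, 0.0432], 0.58)]
0.88 4940 [0.56832301 0.09963374 0.05209894] [0.08548103 0.19293952 0.01586561] [ 0.51344013 -0.01150422  0.04013385] [0.59892116 0.18143531 0.05599946] ((555.610107421875, 84.20560455322266), (78.3774642944336, 193.4330596923828), 4.04660701751709)
```

View pics/w1.png

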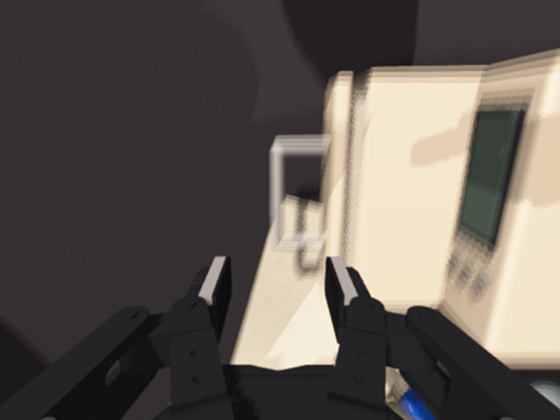

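The wrist view is blurred by motion, but the bar at column 276 is centred between the fingers at 280. I'll descend and grip.

>>> step_arm --increments '[[[0, 0, 0], [0, 0, 0]], [[0, 0, 40], [0, 0, 0]], [[0, 0, 80], [0, 0, 0]], [[0, 0, 115], [0, 0, 0]], [[0, 0, 140], [0, 0, 0]], [[0, 0, 152], [0, 0, 0]], [[0, 0, 152], [0, 0, 0]]]' --gripper 0.42

```text
t: 3.68
tcp_pos: [0.5255, 0.0788, 0.0403]
ee_rot: [-3.141, 0.0, 1.64]
force: [0.2, -0.0, 0.0]
opening: 0.0356
finger_force: 0.0
```

>>> step_arm --increments '[[[0, 0, 0], [0, 0, 0]], [[0, 0, 0], [0, 0, 0]], [[0, 0, 0], [0, 0, 0]], [[0, 0, 0], [0, 0, 0]], [[0, 0, 0], [0, 0, 0]]]' --gripper 0

```text
t: 4.3
tcp_pos: [0.5265, 0.0796, 0.0415]
ee_rot: [3.14, 0.001, 1.642]
force: [-2.3, -1.6, 6.8]
opening: 0.0084
finger_force: 39.1
```

>>> step_arm --increments '[[[0, -8, 0], [0, 0, 0]], [[0, -20, 0], [0, 0, 0]], [[0, -34, 0], [0, 0, 0]], [[0, -48, 0], [0, 0, 0]], [[0, -62, 0], [0, 0, 0]], [[0, -76, 0], [0, 0, 0]], [[0, -88, 0], [0, 0, 0]], [[0, -97, 0], [0, 0, 0]], [[0, -103, 0], [0, 0, 0]], [[0, -106, 0], [0, 0, 0]], [[0, -107, 0], [0, 0, 0]], [[0, -107, 0], [0, 0, 0]]]'

```text
t: 5.8
tcp_pos: [0.4216, 0.0721, 0.0415]
ee_rot: [3.136, 0.001, 1.642]
force: [6.6, -1.8, 3.6]
opening: 0.0088
finger_force: 40.0
```

>>> step_arm --increments '[[[0, -2, 0], [0, 0, 0]], [[0, -3, 0], [0, 0, 0]], [[0, -3, 0], [0, 0, 0]]]'

```text
t: 6.18
tcp_pos: [0.4215, 0.0722, 0.0416]
ee_rot: [3.131, 0.001, 1.642]
force: [16.1, -1.3, -9.6]
opening: 0.0083
finger_force: 39.0
```

>>> step_arm --increments '[[[0, 3, 0], [0, 0, 0]], [[0, 3, 0], [0, 0, 0]], [[0, 3, 0], [0, 0, 0]], [[0, 3, -30], [0, 0, 0]], [[0, 3, -80], [0, 0, 0]], [[0, 3, -135], [0, 0, 0]], [[-30, 20, -185], [0, 0, 0]], [[-60, 50, -205], [0, 0, 0]], [[-90, 75, -210], [0, 0, 0]], [[-100, 85, -210], [0, 0, 0]], [[-100, 85, -210], [0, 0, 0]], [[-100, 85, -210], [0, 0, 0]]]' --gripper 0.45

```text
t: 7.68
tcp_pos: [0.5067, -0.021, 0.2496]
ee_rot: [-3.14, -0.001, 1.643]
force: [-0.2, 0.4, -0.8]
opening: 0.0384
finger_force: 0.0
```

Run:
```python
from h import *
p,d=capture("wrist");save("w2",p)
s=sense();print(s["t"],s["tcp_pos"],s["ee_rot"],s["opening"])
print(spot("aperture","wrist"),spot("drawer_handle","wrist"),spot("reset","wrist"))
m=camera_model("wrist");f=210/np.tan(np.radians(m["fov_y"])/2)
c=np.array(m["R"])@[.5188,.0441,.056]+m["t"];print("pred px",c[:2]/c[2]*f+[m["cx"],m["cy"]])
capture("top");print(spot("drawer_handle","top"),spot("aperture","top"),spot("stylus_grip","top"))
```

```text
7.725 [ 0.50678487 -0.02092197  0.24977244] [-3.13995448e+00 -5.44405466e-04  1.64287599e+00] 0.03847056640202604Traceback (most recent call last):
  File "<stdin>", line 4, in <module>
  File "h.py", line 6, in spot
    return [(np.round(R.T@(np.array(d["point"])-t),4).tolist(),round(d["confidence"],2)) for d in spot_point(n,cam)[:2]]
                                                                                                  ~~~~~~~~~~^^^^^^^
ValueError: it knows: aperture, canister, drawer_handle, pen, pestle_mid, rack, reader, rod_mid, stylus_grip, stylus_tip, tissues, tray
```

View pics/w2.png

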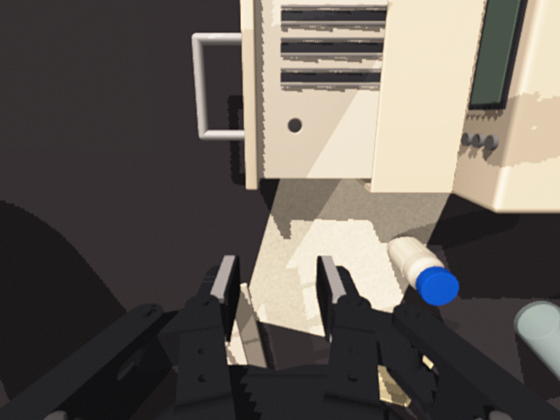

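The drawer is open, and the round hole shows at (295,125).

Run:
```python
from h import *
m=camera_model("wrist");f=210/np.tan(np.radians(m["fov_y"])/2);R=np.array(m["R"]);t=np.array(m["t"])
p=cv2.imread("pics/w2.png",0)[105:146,275:316];ys,xs=np.where(p<90);u,v=xs.mean()+275,ys.mean()+105
print(u,v,len(xs))
r=R.T@[(u-m["cx"])/f,(v-m["cy"])/f,1];o=-R.T@t;print("hole",o+r*(.056-o[2])/r[2])
print(spot("aperture","wrist"),spot("drawer_handle","wrist"))
```

```text
294.4573643410853 124.97674418604652 129
hole [0.51738934 0.04546796 0.056     ]
[([0.5204, 0.0435, 0.0602], 0.79), ([0.4173, 0.0736, 0.0471], 0.28)] [([0.4214, 0.0751, 0.0464], 0.67)]
```

>>> step_arm --increments '[[[-40, -4, 0], [0, 0, -0.02]], [[-85, -9, 0], [0, 0, -0.04]], [[-130, -14, 0], [0, 0, -0.06]], [[-180, -20, 0], [0, 0, -0.09]], [[-230, -25, 0], [0, 0, -0.12]], [[-280, -31, 0], [0, 0, -0.14]], [[-325, -36, 0], [0, 0, -0.16]], [[-355, -39, 0], [0, 0, -0.18]], [[-369, -41, 0], [0, 0, -0.18]], [[-369, -41, 0], [0, 0, -0.18]], [[-369, -41, 0], [0, 0, -0.18]]]'

```text
t: 9.3
tcp_pos: [0.4935, -0.3915, 0.2504]
ee_rot: [3.141, -0.001, 1.823]
force: [-0.5, 0.4, -0.1]
opening: 0.0382
finger_force: 0.0
```

Run:
```python
from h import *
p,d=capture("wrist");save("w3",p)
s=sense();print(s["t"],s["tcp_pos"],s["ee_rot"],s["opening"])
print(spot("stylus_grip","wrist"),spot("stylus_tip","wrist"),spot("pestle_mid","wrist"))
w=pts("wrist",d)
q=w[(abs(w[...,2]-.145)<.004)&(abs(w[...,0]-.477)<.03)&(abs(w[...,1]+.329)<.03)&(d>0)];print(len(q),q.mean(0) if len(q) else 0,np.ptp(q,0) if len(q) else 0)
g=masks_of("stylus_grip","wrist")
for m in g[:1]:
    q=pts("wrist",d,m["region"]);z=q[:,2].max();print(m["confidence"],z);q=q[q[:,2]>z-.008];print(len(q),(q.min(0)+q.max(0))/2,np.ptp(q,0))
```

```text
9.35 [ 0.4935834  -0.39148788  0.25046751] [ 3.14145831e+00 -3.87784731e-04  1.82300649e+00] 0.03888706217119812
[([0.4787, -0.3235, 0.1088], 0.71)] [] [([0.4627, -0.2695, 0.0932], 0.96), ([0.4763, -0.3268, 0.1103], 0.71)]
356 [ 0.47663492 -0.32782161  0.14505147] [0.01526481 0.01526989 0.00489747]
0.76 0.14704835873242528
357 [ 0.47679605 -0.32804256  0.14332677] [0.01526535 0.01526972 0.00744318]
```

View pics/w3.png

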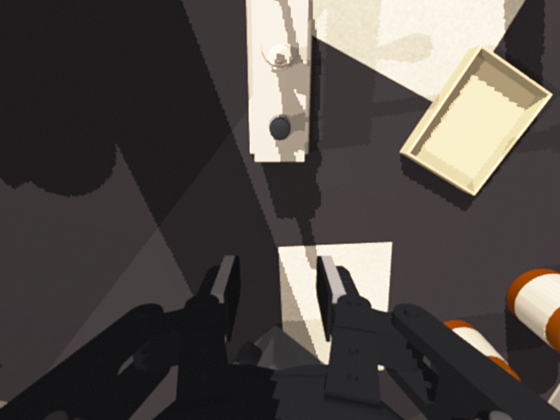

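The dark stylus top is at (280,127), at world (0.477, -0.328). I'll move over it, descend and grip.

>>> step_arm --increments '[[[30, 0, 0], [0, 0, 0]], [[58, -0.5, 0], [0, 0, 0]], [[66, -0.5, 0], [0, 0, 0]], [[66, -0.5, 20], [0, 0, 0]], [[66, -0.5, 60], [0, 0, 0]], [[66, -0.5, 100], [0, 0, 0]], [[66, -0.5, 130], [0, 0, 0]], [[66, -0.5, 147], [0, 0, 0]], [[66, -0.5, 150], [0, 0, 0]], [[66, -0.5, 150], [0, 0, 0]]]'

```text
t: 10.8
tcp_pos: [0.4771, -0.3295, 0.1012]
ee_rot: [3.141, 0.001, 1.822]
force: [-0.4, -0.7, -0.0]
opening: 0.0387
finger_force: 0.0
```

>>> step_arm --increments '[[[0, 0, 0], [0, 0, 0]], [[0, 0, 0], [0, 0, 0]], [[0, 0, 0], [0, 0, 0]], [[0, 0, 0], [0, 0, 0]], [[0, 0, 0], [0, 0, 0]]]' --gripper 0 --squeeze 60

```text
t: 11.42
tcp_pos: [0.4773, -0.3295, 0.1014]
ee_rot: [3.14, 0.002, 1.822]
force: [-0.2, 0.2, 5.8]
opening: 0.0147
finger_force: 58.4
```

>>> step_arm --increments '[[[0, 0, -10], [0, 0, 0]], [[0, 0, -40], [0, 0, 0]], [[0, 0, -80], [0, 0, 0]], [[0, 0, -115], [0, 0, 0]], [[0, 0, -135], [0, 0, 0]], [[0, 0, -140], [0, 0, 0]], [[0, 0, -140], [0, 0, 0]]]'

```text
t: 12.3
tcp_pos: [0.4762, -0.3288, 0.2399]
ee_rot: [-3.141, -0.0, 1.822]
force: [-0.2, -0.7, -1.3]
opening: 0.0146
finger_force: 59.1
```

>>> step_arm --increments '[[[25, 10, 0], [0, 0, 0]], [[70, 27, 0], [0, 0, 0]], [[120, 46, 0], [0, 0, 0]], [[170, 65, 0], [0, 0, 0]], [[220, 84, 0], [0, 0, 0]], [[270, 103, 0], [0, 0, 0]], [[315, 121, 0], [0, 0, 0]], [[342, 131, 0], [0, 0, 0]], [[350, 134, 0], [0, 0, 0]], [[350, 134, 40], [0, 0, 0]], [[350, 134, 72], [0, 0, 0]], [[350, 134, 72], [0, 0, 0]]]'

```text
t: 13.8
tcp_pos: [0.5166, 0.0423, 0.1654]
ee_rot: [-3.135, -0.001, 1.821]
force: [-0.6, 0.6, -0.6]
opening: 0.0147
finger_force: 59.1
```

>>> step_arm --increments '[[[0, 0, 0], [0, 0, 0]]]'

```text
t: 13.92
tcp_pos: [0.5196, 0.0428, 0.169]
ee_rot: [3.141, 0.0, 1.821]
force: [0.7, 0.1, -1.0]
opening: 0.0147
finger_force: 59.1
```

Run:
```python
from h import *
p,d=capture("wrist");save("w4",p)
s=sense();print(s["t"],s["tcp_pos"],s["ee_rot"],s["opening"],s["force"])
print(spot("stylus_tip","wrist"),spot("aperture","wrist"))
p,d=capture("scene");print("S",spot("stylus_tip","scene"),spot("stylus_grip","scene"),spot("aperture","scene"))
```

```text
13.975 [0.5201852  0.0429594  0.16955446] [3.14001979e+00 3.71312653e-04 1.82118733e+00] 0.014745486765882122 [ 0.82693866 -0.14440371 -0.48349489]
[([0.514, 0.0421, 0.0848], 0.83)] [([0.5209, 0.0431, 0.0608], 0.91)]
S [([0.5178, 0.0482, 0.0825], 0.48), ([0.6902, -0.2748, -0.0003], 0.38)] [([0.5195, 0.0467, 0.1712], 0.67)] [([0.5172, 0.0442, 0.0524], 0.85)]
```

View pics/w4.png

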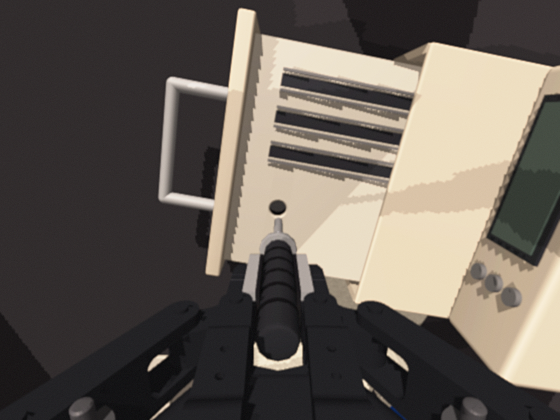

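The pin tip is at about (278,221), with the hole just ahead of it at (278,207). I'll work out the offset from these.

Run:
```python
from h import *
m=camera_model("wrist");f=210/np.tan(np.radians(m["fov_y"])/2);R=np.array(m["R"]);t=np.array(m["t"])
o=-R.T@t
def at(u,v,z):
    r=R.T@[(u-m["cx"])/f,(v-m["cy"])/f,1];return np.round(o+r*(z-o[2])/r[2],4)
im=cv2.imread("pics/w4.png",0)
p=im[195:219,262:296];ys,xs=np.where(p<100);print(xs.mean()+262,ys.mean()+195,len(xs),xs.min()+262,xs.max()+262,ys.min()+195,ys.max()+195)
print("hole",at(xs.mean()+262,ys.mean()+195,.056))
def px(X): c=R@X+t;return np.round(c[:2]/c[2]*f+[m["cx"],m["cy"]],1)
s=sense()["tcp_pos"];print(s,"tip pred",px([s[0],s[1],s[2]-.085]),"collar", px([s[0],s[1],s[2]-.035]))
print(im[212:234,270:288])
```

```text
277.24083769633506 207.17277486910996 191 269 285 200 214
hole [0.5171 0.0464 0.056 ]
[0.51977791 0.04332116 0.1689903 ] tip pred [279.6 222.9] collar [280.2 251.6]
[[157 104  46  14   6  11  16  19  16  14   7   8  29  79 147 196 206 202]
 [188 161 109  61  27  11   7   4   4   7  21  54 102 163 202 217 207 199]
 [201 198 176 142  99  75  66  60  59  65  94 145 190 218 224 216 204 198]
 [200 207 208 200 184 176 171 167 169 172 186 216 232 232 220 205 199 196]
 [197 204 209 215 221 226 222 220 221 227 233 239 233 221 207 199 196 198]
 [196 197 200 209 218 225 216 205 199 207 219 219 208 201 197 195 197 196]
 [196 197 197 199 199 189 177 165 158 157 166 172 185 194 196 195 197 198]
 [196 197 198 192 176 152 147 145 142 134 126 135 176 195 197 197 197 197]
 [195 197 198 192 157 136 141 146 145 133 119 116 165 192 196 197 196 198]
 [196 197 199 192 150 132 141 147 146 137 119 113 155 191 197 197 197 197]
 [196 197 198 190 146 132 143 149 147 137 119 111 152 189 198 197 198 198]
 [196 196 198 190 147 132 145 148 148 140 119 106 141 186 197 199 197 196]
 [197 197 198 191 148 134 147 149 146 137 122 104 131 183 199 197 197 198]
 [196 198 200 188 149 141 152 153 147 138 122 104 130 183 197 198 197 197]
 [197 197 195 179 148 150 156 154 148 136 120 106 132 183 197 200 198 198]
 [197 199 194 171 152 154 157 153 148 138 122 105 133 184 199 197 199 197]
 [197 198 193 171 154 155 157 155 146 137 120 103 132 183 199 199 199 197]
 [198 200 195 175 157 157 158 154 148 136 121 105 133 184 198 199 197 197]
 [195 198 195 177 159 156 157 157 151 139 119 105 130 184 200 200 197 198]
 [196 196 194 176 157 151 155 169 169 148 126 109 127 177 196 198 200 200]
 [183 179 177 166 153 153 156 170 169 154 139 127 132 160 181 185 191 196]
 [163 163 164 161 159 165 168 173 171 164 156 149 145 146 151 153 159 174]]
```

>>> step_arm --increments '[[[2.5, -0.8, 0], [0, 0, 0]], [[2.5, -0.8, 0], [0, 0, 0]], [[2.5, -0.8, 10], [0, 0, 0]], [[2.5, -0.8, 18], [0, 0, 0]], [[2.5, -0.8, 25], [0, 0, 0]], [[2.5, -0.8, 31], [0, 0, 0]], [[2.5, -0.8, 36], [0, 0, 0]], [[2.5, -0.8, 40], [0, 0, 0]], [[2.5, -0.8, 40], [0, 0, 0]], [[2.5, -0.8, 40], [0, 0, 0]]]'

```text
t: 15.52
tcp_pos: [0.5181, 0.0455, 0.1285]
ee_rot: [3.141, 0.0, 1.822]
force: [0.4, -0.7, -1.3]
opening: 0.0144
finger_force: 59.1
```

>>> step_arm --increments '[[[0, 0, 2], [0, 0, 0]], [[0, 0, 4], [0, 0, 0]], [[0, 0, 5.5], [0, 0, 0]], [[0, 0, 7], [0, 0, 0]], [[0, 0, 8], [0, 0, 0]], [[0, 0, 9], [0, 0, 0]], [[0, 0, 9], [0, 0, 0]], [[0, 0, 9], [0, 0, 0]]]'

```text
t: 16.52
tcp_pos: [0.5181, 0.0456, 0.1195]
ee_rot: [3.141, 0.0, 1.822]
force: [0.0, -0.3, 3.5]
opening: 0.0144
finger_force: 59.5
```

>>> step_arm --increments '[[[0, 0, 1], [0, 0, 0]], [[0, 0, 2], [0, 0, 0]], [[0, 0, 2.5], [0, 0, 0]], [[0, 0, 2.5], [0, 0, 0]], [[0, 0, 2.5], [0, 0, 0]]]'

```text
t: 17.15
tcp_pos: [0.5181, 0.0456, 0.117]
ee_rot: [3.141, 0.0, 1.822]
force: [0.4, -0.5, 5.7]
opening: 0.0145
finger_force: 59.8
```

>>> step_arm --increments '[[[0, 0, 0.5], [0, 0, 0]], [[0, 0, 0.8], [0, 0, 0]], [[0, 0, 0.8], [0, 0, 0]], [[0, 0, 0.8], [0, 0, 0]], [[0, 0, 0.8], [0, 0, 0]], [[0, 0, 0.8], [0, 0, 0]]]'

```text
t: 17.9
tcp_pos: [0.5183, 0.0456, 0.1167]
ee_rot: [3.141, 0.0, 1.822]
force: [-1.2, -1.1, 10.2]
opening: 0.0142
finger_force: 60.2
```

Run:
```python
from h import *
capture("scene");print(spot("drawer_handle","scene"),spot("stylus_grip","scene"))
s=sense();print(s["force"],s["tcp_pos"],s["opening"]);print(job_done())
```

```text
[([0.4185, 0.0728, 0.0457], 0.93)] [([0.5183, 0.0489, 0.1197], 0.51)]
[-1.67513702  0.13768994 10.11529173] [0.51831514 0.04556724 0.11667496] 0.014610585000309673
the job is handed in; nothing more can be done
None
```

I handed the job in at about 18 s: the drawer is open to its stop and the gripped stylus is holding the reset button down through the hole at about 10 N, but no verdict came back.

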